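# Teach third gear on a shift-by-wire selector

### The job

Teach the selector its third gear: with the outside of the fingers, never taking the stick between them, push the orange-knobbed stick along the left leg of the H gate to neutral, across to the right leg and forward (away from the robot) until fully home in the third slot, never dipping into the fourth. Only then press the green key on the blue receiver fully down and let it go, to store the position. Do not press the red key, and leave the loose things on the bench where they are.

Things in the scene. Friction and masses are not known exactly. Their poses are not given: they have to be found in the camera images.
- selector: Gear selector, fixed: grey housing 150 (x) x 120 (y) on an aluminium base plate 200 x 160, aluminium gate plate on top. Origin: bench level, below the gate's middle. +x forward (away from the robot side), +y to the robot's left, +z up. On its far side a black radio box with a stub antenna (9 thick, top 137 above the bench) at x = +86, y = +25.
- gate_centre (a point): Middle of the H gate, on the gate plate's top face, 110 above the bench; axes as the selector's. Two slots along x, centred at y = +17.6 (left leg) and -17.6 (right leg), 18 wide, ending at x = +34 and -34, joined by the neutral channel along y at x = 0, 22 wide. First slot far left (1 black pip), second near left (2), third far right (3), fourth near right (4).
- third_slot_end (a point): The far end of the third slot, middle of its width, on the top face of the gate plate (110 above the bench).
- shift_fore (a joint): Fore-aft lean of the stick, rad: 0 upright (neutral), positive forward, about 0.29 fully home at a slot's far end, -0.29 at its near end. Pivot 20 mm above the selector's origin. Stays where it is left; 3 to 5 N at the knob move it. Crossing is possible within -0.05 to 0.05. Starts anywhere along the left leg, from the second slot to the first.
- shift_across (a joint): Sideways lean of the stick, rad: 0 in the middle, negative to the left (about -0.20 in the first/second leg), positive to the right (about +0.20 in the third/fourth leg); the gate stops it at about -0.22 and +0.22. Pivot 20 mm above the selector's origin. Stays where it is left; 2 to 4 N at the knob move it.
- shift_knob (a point): Centre of the stick's orange ball knob (42 across), 200 mm up the steel stick (12 thick) from the pivot: about 220 above the bench when upright. With f = shift_fore, a = shift_across it lies in the selector's frame at (0.200 sin f, -0.200 sin a cos f, 0.020 + 0.200 cos a cos f) m. Its z axis points up along the stick.
- receiver: Blue receiver box, fixed to the bench, 130 (x) x 170 (y) x 55 high, display and two keys on top. Origin: bench level, below its middle; -x is the side towards the robot, +y left. Stub antenna (9 thick, top 110 above the bench) at x = +50, y = -68.
- store_key (a joint): Green key of the receiver, travel in m: 0 up, 0.006 fully down. Sprung, 4 N fully down.
- store_key_top (a point): Centre of the green key's top face (24 across, in a black collar 40 across, 6 below it), 73 above the bench; at x = -30, y = +42 in the receiver's frame. It is pressed straight down.
- clear_key (a joint): Red key of the receiver, travel in m: 0 up, 0.006 fully down. Same size as the green one, at x = -30, y = -42 in the receiver's frame.
- screwdriver_mid (a point): Loose bystander: yellow-handled screwdriver, 170 long, 26 thick, lying along its own x; the point is its middle.
- spare_knob_mid (a point): Loose bystander: spare black selector knob standing on its boss, 42 across, 45 high; the point is 22 above its foot.
- wrench_mid (a point): Loose bystander: flat steel spanner, 160 long, 8 thick, lying along its own x; the point is its middle.
- mug_mid (a point): Loose bystander: white mug, 80 across, 95 high, handle to its +y; the point is half-way up its axis.
- bottle_mid (a point): Loose bystander: brown glass bottle with a white cap, 60 across, 130 high; the point is half-way up its axis.
- spool_mid (a point): Loose bystander: solder spool with black flanges standing on end, 60 across, 48 high; the point is half-way up its axis.
- tray_mid (a point): Loose bystander: open blue three-compartment tray of brass adapters, 110 x 160, 35 high; the point is 17 above its underside.

How it is judged:
On the way, in this order (a step that is already met when the one before it is completed fails the run):
1. the stick is fully home in the third slot (value of joint shift_fore above 0.265 rad and value of joint shift_across above 0.14 rad), for 0.2 s.
2. the green key is pressed down with the stick in third (all of step 1 and value of joint store_key above 0.0045 m), for 0.05 s.
At the end, for the whole second after the job is handed in: The stick rests at the far end of the third slot (leaning at least 0.265 rad forward and at least 0.14 rad to the right, not moving), and both receiver keys are up (all of step 1 and value of joint each of store_key, clear_key below 0.0015 m and velocity of joint shift_fore between -0.02 and 0.02 rad/s and velocity of joint shift_across between -0.02 and 0.02 rad/s); the robot touches nothing.
It fails at once if the stick enters the fourth slot (value of joint shift_fore below -0.12 rad and value of joint shift_across above 0.1 rad).
It fails at once if the green key is pressed before the stick is home in third (value of joint store_key above 0.002 m and not (value of joint shift_fore above 0.265 rad and value of joint shift_across above 0.14 rad)).
It fails at once if the red key is pressed (value of joint clear_key above 0.002 m).
It fails at once if the stick or its knob is taken between the fingers (x of the grasp point in the frame of shift_knob between -0.013 and 0.013 m and y of the grasp point in the frame of shift_knob between -0.013 and 0.013 m and z of the grasp point in the frame of shift_knob between -0.1 and 0.03 m).
It fails at once if a loose bystander is moved by more than 20 mm, lifted or tipped (distance of any of screwdriver_mid, spare_knob_mid, wrench_mid, mug_mid, bottle_mid, spool_mid, tray_mid from where it was at the start of the episode above 0.02 m).
It also fails if it takes over 61 s, if anything falls off the work surface, if the arm or the gripper's body presses on something with over 40 N, if the wrist force passes 120 N, or if a joint passes its speed limit or range.

### The arm

A 6-joint arm with a two-finger parallel gripper is mounted at the origin on the work surface. World frame = base frame: x ahead of the robot, y to its left, z up, the work surface at z = 0. Lengths are in m, angles in rad, forces in N, time in s.
With the tool pointing down it reaches from about 0.325 to 0.775 m from the base axis. Payload 5.5 kg.
Tool frame: the origin (TCP) lies midway between the tips of the shut fingers; the grasp point (between the pads) lies 19 mm behind it; z points along the fingers, y is the direction in which the jaws open and shut (so a half turn about z gives the same grasp; the last joint's range is limited). The gripper opens to 85 mm and grips with 20 to 120 N. Pads are 22 mm wide; open, the fingers measure 114 mm over their backs; the gripper's body (76 mm by 85 mm) begins 54 mm behind the grasp point. The pads swing forward as they close: fully open they stand 13 mm farther back than shut.
Start: joints at [-1.286, 0.091, 1.231, -0, 1.82, -0.057], TCP at [0.201, -0.565, 0.202] pointing down, gripper open.
Joint ranges: [-2.87, 2.87], [-0.86, 2.18], [0.17, 2.46], [-1.51, 4.65], [0.06, 2.69], [-2.65, 2.65]. Speed limits (rad/s): [2.57, 2.57, 3.01, 3.14, 3.14, 3.14].

### API

Orientations are given as [roll, pitch, yaw] about the fixed x, y, z axes, in that order (R = Rz(yaw) Ry(pitch) Rx(roll)).
In Python, from cell import * gives the robot as it stands.
- The arm moves only by the shell command python3 -m creep 'ROWS'. ROWS is a JSON object of lists of equal length, an entry for each row: "claw": the finger opening in mm, from 0 to 85.4; "translation": the shift along the tool's x, y, z in units of 30 mm (1.0 is 30 mm), a list of three; "twist": the turn, a rotation vector about the tool's x, y, z in units of 5 degrees (1.0 is 5 degrees), a list of three. In form: {"claw": [claw, ...], "translation": [[tx, ty, tz], ...], "twist": [[rx, ry, rz], ...]}. A call has 1 to 20 rows; each row shifts and turns the pose as measured when the row begins, along the tool's axes as they then stand; what a row does not reach is not made up. A row lasts 1/12 s, in which the tool goes at most 41.7 mm and 7.16 degrees, less where a joint would pass 70% of its speed; a pose out of reach is approached as far as the arm can. A call is refused whole if a number of a shift passes 1 or a number of a turn 1, either way. A call with a gripper value outside its range is refused whole. The fingers move at their own pace and stop on an object; the grip force is fixed at half the most. Time passes only in rows, so rows that do not move let the fingers close. It gives the time, the measured TCP pose, the force and the opening at its end, in the units of the state.
- read_state(): the state, without advancing time (a new reading comes with each control period).
- grab_frame(name): name is "scene" or "top"; returns a dict with "pixels" (384x512x3 uint8, red, green, blue), "fovy" (degrees; the focal length in pixels is half the picture's height over the tangent of half this angle, whatever the lens; pixels are square), "cx", "cy" (the principal point, pixels), "k1" (the pictures are not rectified: a ray, as slopes to the right and down, at radius r is drawn at 1 + k1 r^2 times it, then the intrinsics apply), "world_from_camera" (4x4, takes a point from camera to world coordinates). Camera axes: x right, y down, z forward; pixel columns grow to the right and rows downward; lengths in m; the calibration is good to about 2 mm. A picture is of the moment at which its call begins. There is no depth.
- job_done(): hands the job in, once; it reports no verdict.
Trained networks look in a picture, given as the dict that the camera call returned (one of the last four; its "shot" number tells which), for a name from the list of things; names that differ only in an ending like _2 or _b are one class to them, and where a whole thing is asked for, a point or a joint stands for the part that bears it (a point fixed in the world has none). Each returns a list of dicts, best first, with "score" (0 to 1); they miss things now and then, are a little off and sometimes report something else, mostly with a low value. They report only what shows in the picture. A call takes as long as a camera call.
- spot_in(query, picture): "location" ([column, row] in pixels, amid what is visible of it).
The state is a dict: "time_s": time; "joints": joint angles; "qd": joint speeds; "joint_efforts": joint torques, N m; "tool_pos": TCP position; "tool_rot": TCP orientation; "contact_force": force on the tool from outside, world axes, zero at the start; "ft_torque": the same for the moment, N m; "width": opening from 0.0 (shut) to 1.0 (fully open).
Only numpy, scipy, OpenCV 4.12 (cv2) and the standard library are available. Lean on these libraries where they do the work, as an engineer would, in place of code of your own. Each camera call takes 0.05 s, during which the arm holds its last target. There are 200 camera calls.

## Working session

There is one attempt and no reset: what is moved stays moved. The work goes in short steps, Python scripts to look and compute and a shell command to move; the robot and the scene stay as the last step left them, time stands still between calls to the robot, and variables do not carry over. Pictures are saved under pics/ and viewed, about 8 in all and at most 12, crops included, and the job is handed in when it is done.

```bash
mkdir -p pics; ls; python3 - <<'E'
from cell import *
import cv2
print(read_state())
for n in ("scene","top"):
    f=grab_frame(n); cv2.imwrite(f"pics/{n}0.png",f["pixels"][:,:,::-1])
    print(n,f["fovy"],f["cx"],f["cy"],f["k1"],f["world_from_camera"].tolist() if hasattr(f["world_from_camera"],'tolist') else f["world_from_camera"])
    for q in ["selector","shift_knob","receiver","store_key","clear_key","screwdriver_mid","spare_knob_mid","wrench_mid","mug_mid","bottle_mid","spool_mid","tray_mid"]:
        print(q,[(round(d["score"],2),[round(float(v)) for v in d["location"]]) for d in spot_in(q,f)[:3]])
E
```

```text
pics
{'time_s': 0.0, 'joints': array([-1.28571762e+00,  9.18263266e-02,  1.23190369e+00, -2.09499020e-05,
        1.81978348e+00, -5.66848795e-02]), 'qd': array([-1.61997823e-04,  1.08328481e-03, -1.98383157e-03, -8.29095141e-04,
        2.00364935e-03,  4.85590885e-05]), 'joint_efforts': array([ 3.33794615e-04, -4.58739030e+01, -4.18015265e+01, -1.37059710e-04,
        1.19174266e-02, -2.09254438e-06]), 'tool_pos': array([ 0.20099327, -0.5649714 ,  0.20116034]), 'tool_rot': array([-3.13967375e+00, -8.85428582e-05,  3.41758360e-01]), 'contact_force': array([ 0.22373624,  0.79665574, -0.4420559 ]), 'ft_torque': array([ 0.02949904, -0.01213726, -0.05521627]), 'width': 0.9961849657712907}
scene 50.26549193100288 261.4481844881207 190.87363506495518 0.029043479763473993 [[-0.7142089401415694, 0.5492471571012668, -0.4338584449311005, 1.1869809116071057], [0.6999262199238894, 0.5578064656995988, -0.4460439815609865, 0.6480852912641054], [-0.002979343033560566, -0.6222375006698798, -0.7828228511452574, 1.2934674887846536], [0.0, 0.0, 0.0, 1.0]]
selector [(0.93, [233, 186])]
shift_knob [(0.7
[... 387 characters left out ...]
68344440653 -0.13275203066251895 [[0.06348318698563447, -0.9756128685590233, 0.2101176234212178, 0.2214492341500025], [-0.9979725558152878, -0.06301853462228106, 0.008913031670691398, -0.000865183448475729], [0.00454563633052071, -0.21025744932366625, -0.9776354853391196, 1.8199678305661149], [0.0, 0.0, 0.0, 1.0]]
selector [(0.65, [301, 204])]
shift_knob [(0.73, [304, 197])]
receiver [(0.65, [201, 216])]
store_key [(0.33, [162, 166])]
clear_key []
screwdriver_mid [(0.48, [260, 235])]
spare_knob_mid []
wrench_mid [(0.77, [161, 166]), (0.19, [305, 198])]
mug_mid [(0.65, [372, 219]), (0.41, [202, 213])]
bottle_mid [(0.49, [226, 151])]
spool_mid [(0.71, [305, 156])]
tray_mid [(0.92, [136, 238])]
```

```bash
python3 - <<'E'
import cv2
a=cv2.imread("pics/scene0.png")[110:320,150:430]; cv2.imwrite("pics/s1.png",cv2.resize(a,None,fx=2.8,fy=2.8,interpolation=cv2.INTER_CUBIC))
a=cv2.imread("pics/top0.png")[110:290,100:400]; cv2.imwrite("pics/t1.png",cv2.resize(a,None,fx=2.6,fy=2.6,interpolation=cv2.INTER_CUBIC))
E
```

```text
(no output)
```

View pics/s1.png

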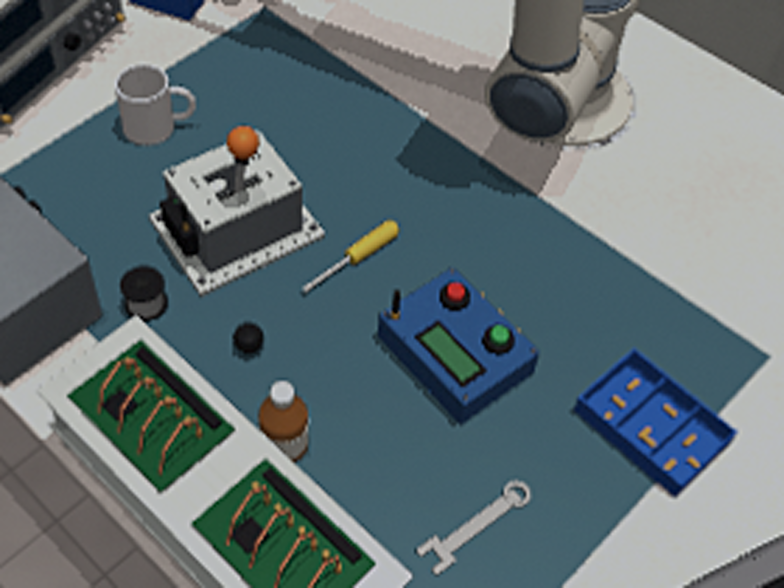

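View pics/t1.png

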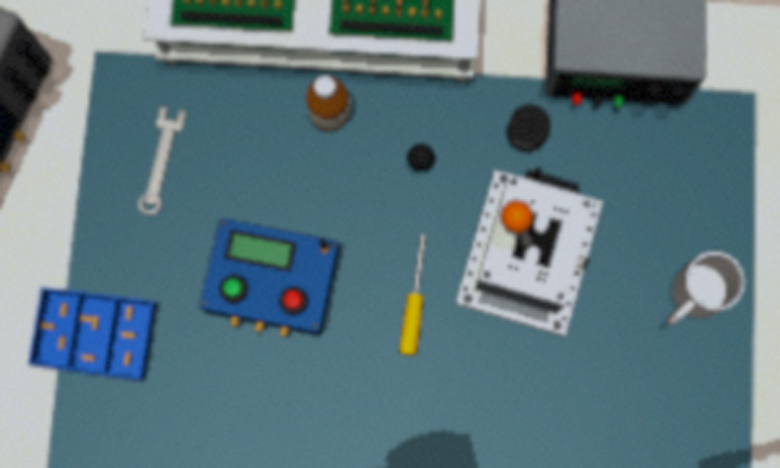

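```bash
cat > h.py <<'E'
from cell import *
import numpy as np, cv2
from scipy.optimize import least_squares
def proj(f,P):
    T=np.linalg.inv(np.array(f["world_from_camera"])); P=np.atleast_2d(P)
    c=P@T[:3,:3].T+T[:3,3]; s=c[:,:2]/c[:,2:]; s=s*(1+f["k1"]*(s**2).sum(1,keepdims=True))
    F=f["pixels"].shape[0]/2/np.tan(np.radians(f["fovy"])/2)
    return s*F+[f["cx"],f["cy"]]
def blob(f,lo,hi,box,smin=150,vmin=90):
    h=cv2.cvtColor(f["pixels"],cv2.COLOR_RGB2HSV).astype(int); x0,y0,x1,y1=box
    m=(h[...,0]>=lo)&(h[...,0]<=hi)&(h[...,1]>smin)&(h[...,2]>vmin)
    k=np.zeros_like(m);k[y0:y1,x0:x1]=1;m&=k
    n,_,st,c=cv2.connectedComponentsWithStats(m.astype(np.uint8))
    i=1+np.argmax(st[1:,4]); return c[i],st[i,4]
def tri(fs,ps,x0=(.5,0,.1)):
    r=least_squares(lambda X:np.concatenate([(proj(f,X)[0]-p) for f,p in zip(fs,ps)]),x0); return r.x,r.fun
def pt(pose,q):
    x,y,w=pose; q=np.atleast_2d(q);c,s=np.cos(w),np.sin(w)
    return np.c_[x+c*q[:,0]-s*q[:,1],y+s*q[:,0]+c*q[:,1],q[:,2]]
E
python3 - <<'E'
from h import *
s,t=grab_frame("scene"),grab_frame("top")
fs=[s,t]
S=lambda x,y:np.array([150+(x+.5)/2.8-.5,110+(y+.5)/2.8-.5]); T=lambda x,y:np.array([100+(x+.5)/2.6-.5,110+(y+.5)/2.6-.5])
k=[blob(s,3,16,(220,145,255,175)),blob(t,3,16,(285,180,315,205))]
g=[blob(s,45,80,(315,220,340,242)),blob(t,45,80,(180,212,198,228))]
r=[]
print(k,g)
K,e=tri(fs,[b[0] for b in k]);print("knob",K,e)
G,e=tri(fs,[b[0] for b in g]);print("green",G,e)
R,e=tri(fs,[S(456,291),T(293,299)]);print("red",R,e)
hb=.01
obs=[(s,(.1,-.08,0),S(150,215)),(s,(.1,.08,0),S(203,290)),(s,(-.1,.08,0),S(325,232)),
(s,(.075,-.06,.11),S(165,172)),(s,(-.075,.06,.11),S(302,183)),(s,(-.075,-.06,.11),S(258,128)),
(t,(.1,.08,0),T(495,171)),(t,(.1,-.08,0),T(602,201)),(t,(-.1,-.08,0),T(566,334)),(t,(-.1,.08,0),T(458,303))]
def res(p):
    o=[]
    for f,q,z in obs:
        q=list(q); q[2]=q[2] or p[3]
        o.append(proj(f,pt(p[:3],q))[0]-z)
    return np.concatenate(o)
f=least_squares(res,[.5,-.1,0,.01],loss='soft_l1');print("sel",f.x,f.fun.round(1))
x,y,w,_=f.x
loc=lambda P:np.array([[np.cos(w),np.sin(w)],[-np.sin(w),np.cos(w)]])@(P[:2]-[x,y])
print("knob local",loc(K),K[2])
c=np.array([0,0,.0])
def kn(p): f_,a=p; return pt((x,y,w),[.2*np.sin(f_),-.2*np.sin(a)*np.cos(f_),.02+.2*np.cos(a)*np.cos(f_)])[0]
q=least_squares(lambda p:np.concatenate([proj(f,kn(p))[0]-b[0] for f,b in zip(fs,k)]),[0,-.2]);print("f,a",q.x,q.fun)
B={}
for n,z,ps in [("screw",.013,[(285,195),(260,235)]),("spare",.022,[(238,230),None]),("spool",.024,[(203,215),(305,156)]),("bottle",.065,[(249,259),(226,151)]),("mug",.047,[(202,150),(372,219)])]:
    fp=[(f,p) for f,p in zip(fs,ps) if p]
    print(n,least_squares(lambda X:np.concatenate([proj(f,[*X,z])[0]-p for f,p in fp]),[.5,0]).x)
E
```

```text
[(array([236.27777778, 160.06666667]), np.int32(90)), (array([298.60576923, 193.26923077]), np.int32(104))] [(array([326.5, 226.5]), np.int32(2)), (array([188.87179487, 220.12820513]), np.int32(39))]
knob [ 0.55413251 -0.12950448  0.21470307] [ 0.29990759  0.06297023  0.22654862 -0.16709061]
green [0.46213304 0.23740514 0.08241567] [ 1.21577834  0.18063097  1.09153183 -0.5854383 ]
red [0.4507125  0.15813649 0.0709522 ] [ 0.0137356   0.00218305  0.01176225 -0.00668572]
sel [ 0.54742545 -0.16594713 -0.21882003  0.00957306] [-0.3 -0.1 -0.3  0.6  0.2 -0.4 -0.4 -0.4  0.2  0.   0.1  0.2 -0.2 -0.2
  0.1 -0.   0.3  0.4 -0.5  0.2]
knob local [-0.00136377  0.03702961] 0.21470306975404765
f,a [-0.00671124 -0.18893674] [ 0.34397701 -0.17190105  0.11905236 -0.32225101]
screw [ 0.42873238 -0.00721864]
spare [ 0.67293234 -0.00541049]
spool [ 0.72884227 -0.15483204]
bottle [0.73414702 0.12958528]
mug [ 0.51308683 -0.40773916]
```

The stick is already near neutral in the left leg (fore ≈ -0.01, across ≈ -0.19), and the green key is at about (0.46, 0.24). I'll raise the arm, turn the tool to the selector's yaw and shut the fingers.

```bash
python3 -m creep '{"claw":[0,0,0,0,0,0,0,0,0],"translation":[[0,0,-0.5],[0,0,-0.5],[0,0,-0.5],[0,0,-0.5],[0,0,-0.5],[0,0,-0.5],[0,0,-0.5],[0,0,-0.5],[0,0,0]],"twist":[[0,0,0.8],[0,0,0.8],[0,0,0.8],[0,0,0.8],[0,0,0.8],[0,0,0.8],[0,0,0.8],[0,0,0.8],[0,0,0]]}'
cat >> h.py <<'E'
SEL=(.5474,-.1659,-.2188)
def loc(P):
    x,y,w=SEL; d=np.array(P[:2])-[x,y]; c,s=np.cos(w),np.sin(w); return np.array([c*d[0]+s*d[1],-s*d[0]+c*d[1],P[2]])
def status(tgt=None):
    st=read_state(); l=loc(st["tool_pos"]); print("t",round(st["time_s"],2),"sel-local",l.round(4),"rot",st["tool_rot"].round(3),"F",st["contact_force"].round(1),"w",round(st["width"],2))
    if tgt is not None: d=(np.array(tgt)-l)*[1,-1,-1]/.03; print("tool shift units (if aligned)",d.round(2))
E
python3 -c "
from h import *
status((-.0014,.092,.30))"
```

```text
time_s: 2.15
tool_pos: [0.2009, -0.5645, 0.3252]
tool_rot: [-3.138, 0.002, -0.244]
contact_force: [-0.5, -0.3, 0.3]
width: -0.001
t 2.15 sel-local [-0.2518 -0.4643  0.3252] rot [-3.138e+00  2.000e-03 -2.440e-01] F [-0.5 -0.3  0.3] w -0.0
tool shift units (if aligned) [  8.35 -18.54   0.84]
```

```bash
python3 -m creep '{"claw":[0,0,0,0,0,0,0,0,0,0,0,0,0,0,0,0,0,0,0,0],"translation":[[0.43,-0.95,0],[0.43,-0.95,0],[0.43,-0.95,0],[0.43,-0.95,0],[0.43,-0.95,0],[0.43,-0.95,0],[0.43,-0.95,0],[0.43,-0.95,0],[0.43,-0.95,0],[0.43,-0.95,0],[0.43,-0.95,0],[0.43,-0.95,0],[0.43,-0.95,0],[0.43,-0.95,0],[0.43,-0.95,0],[0.43,-0.95,0],[0.43,-0.95,0],[0.43,-0.95,0],[0.43,-0.95,0],[0,0,0]],"twist":[[0,0,-0.3],[0,0,0],[0,0,0],[0,0,0],[0,0,0],[0,0,0],[0,0,0],[0,0,0],[0,0,0],[0,0,0],[0,0,0],[0,0,0],[0,0,0],[0,0,0],[0,0,0],[0,0,0],[0,0,0],[0,0,0],[0,0,0],[0,0,0]]}'
python3 -c "
from h import *
status((-.0014,.092,.195))"
```

```text
time_s: 3.82
tool_pos: [0.5603, -0.0597, 0.3051]
tool_rot: [-3.129, 0.016, -0.174]
contact_force: [1.0, -0.6, 0.5]
width: -0.003
t 3.82 sel-local [-0.0105  0.1065  0.3051] rot [-3.129  0.016 -0.174] F [ 1.  -0.6  0.5] w -0.0
tool shift units (if aligned) [0.3  0.48 3.67]
```

```bash
python3 -m creep '{"claw":[0,0,0,0,0,0,0,0],"translation":[[0.1,0,0.6],[0.1,0,0.6],[0.1,0,0.6],[0,0,0.6],[0,0,0.6],[0,0,0.6],[0,0,0],[0,0,0]],"twist":[[0,0,0.25],[0,0,0.25],[0,0,0],[0,0,0],[0,0,0],[0,0,0],[0,0,0],[0,0,0]]}'
python3 -c "
from h import *
status((-.0014,.078,.195))"
```

```text
time_s: 4.48
tool_pos: [0.5661, -0.0589, 0.1858]
tool_rot: [-3.131, 0.022, -0.198]
contact_force: [-0.5, 0.2, 0.9]
width: 0.0
t 4.48 sel-local [-0.005   0.1085  0.1858] rot [-3.131  0.022 -0.198] F [-0.5  0.2  0.9] w 0.0
tool shift units (if aligned) [ 0.12  1.02 -0.31]
```

```bash
python3 -m creep '{"claw":[0,0,0,0,0],"translation":[[0.12,0.4,0],[0,0.4,0],[0,0.2,0],[0,0.1,0],[0,0,0]],"twist":[[0,-0.25,0.1],[0,0,0.1],[0,0,0],[0,0,0],[0,0,0]]}'
python3 -c "
from h import *
status((-.0014,-.004,.19))"
```

```text
time_s: 4.9
tool_pos: [0.5626, -0.0948, 0.1889]
tool_rot: [-3.132, 0.04, -0.214]
contact_force: [0.1, 1.1, -0.6]
width: -0.002
t 4.9 sel-local [-0.0005  0.0727  0.1889] rot [-3.132  0.04  -0.214] F [ 0.1  1.1 -0.6] w -0.0
tool shift units (if aligned) [-0.03  2.56 -0.04]
```

```bash
python3 -m creep '{"claw":[0,0,0,0,0],"translation":[[0,0.2,0],[0,0.25,0],[0,0.25,0],[0,0.25,0],[0,0,0]],"twist":[[0,0.4,0],[0,0,0],[0,0,0],[0,0,0],[0,0,0]]}'
python3 - <<'E'
from h import *
status((-.0014,-.004,.19))
E
cat >> h.py <<'E'
def stick():
    s,t=grab_frame("scene"),grab_frame("top"); fs=[s,t]
    k=[blob(s,3,16,(205,140,265,195)),blob(t,3,16,(280,175,335,215))]
    def kn(p): f_,a=p; return pt(SEL,[.2*np.sin(f_),-.2*np.sin(a)*np.cos(f_),.02+.2*np.cos(a)*np.cos(f_)])[0]
    for j in ([0],[1],[0,1]):
        q=least_squares(lambda p:np.concatenate([proj(fs[i],kn(p))[0]-k[i][0] for i in j]),[0,0]); print("f,a",j,q.x.round(3),q.fun.round(2))
    print([b[1] for b in k]); return s,t
E
python3 -c "
from h import *
stick()"
```

```text
time_s: 5.32
tool_pos: [0.5583, -0.1216, 0.1946]
tool_rot: [-3.127, -0.005, -0.209]
contact_force: [-0.9, 1.8, -0.8]
width: -0.002
t 5.32 sel-local [0.001  0.0456 0.1946] rot [-3.127 -0.005 -0.209] F [-0.9  1.8 -0.8] w -0.0
tool shift units (if aligned) [-0.08  1.65  0.15]
f,a [0] [ 0.048 -0.061] [0. 0.]
f,a [1] [-0.052 -0.06 ] [0. 0.]
f,a [0, 1] [-0.008 -0.055] [ 2.59 -1.45  0.98 -2.44]
[np.int32(36), np.int32(48)]
```

```bash
python3 -m creep '{"claw":[0,0,0,0,0,0],"translation":[[0,0.25,0],[0,0.25,0],[0,0.25,0],[0,0.25,0],[0,0.25,0],[0,0,0]],"twist":[[0,0.1,0],[0,0,0],[0,0,0],[0,0,0],[0,0,0],[0,0,0]]}'
python3 -c "
from h import *
status((-.0014,-.004,.19))
s,t=stick()
a=s['pixels'][120:220,180:290,::-1]; b=t['pixels'][150:250,250:360,::-1]
cv2.imwrite('pics/c1.png',cv2.resize(np.hstack([a,b]),None,fx=3.6,fy=3.6,interpolation=cv2.INTER_CUBIC))"
```

```text
time_s: 5.92
tool_pos: [0.5512, -0.1579, 0.1964]
tool_rot: [-3.125, -0.017, -0.206]
contact_force: [-0.8, 0.7, 3.7]
width: -0.0
t 5.92 sel-local [0.002  0.0086 0.1964] rot [-3.125 -0.017 -0.206] F [-0.8  0.7  3.7] w -0.0
tool shift units (if aligned) [-0.11  0.42  0.21]
f,a [0] [0.045 0.115] [-0. -0.]
f,a [1] [-0.058  0.111] [-0.  0.]
f,a [0, 1] [-0.014  0.121] [ 2.66 -1.43  1.23 -2.38]
[np.int32(34), np.int32(38)]
```

View pics/c1.png

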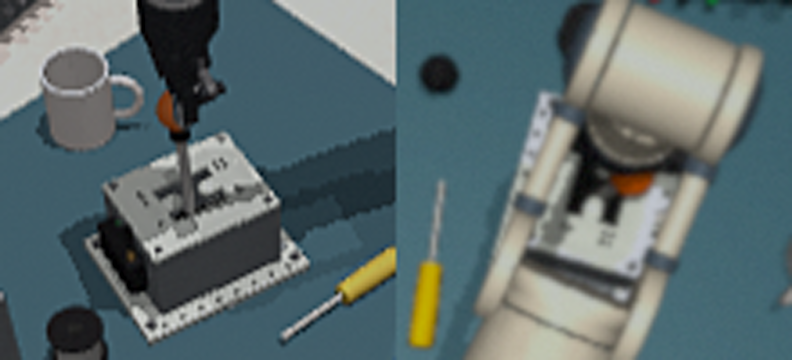

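The scene view shows the knob pushed from its left by the shut fingers, with the stick about at the entry to the right leg. I'll continue the push.

```bash
python3 -m creep '{"claw":[0,0,0,0],"translation":[[0,0.2,0],[0,0.2,0],[0,0.1,0],[0,0,0]],"twist":[[0,-0.1,0],[0,0,0],[0,0,0],[0,0,0]]}'
python3 -c "
from h import *
status((-.06,.06,.30))
stick()"
```

```text
time_s: 6.35
tool_pos: [0.5479, -0.1724, 0.1952]
tool_rot: [-3.124, -0.005, -0.204]
contact_force: [-1.4, 1.2, 3.8]
width: 0.003
t 6.35 sel-local [ 0.0019 -0.0062  0.1952] rot [-3.124 -0.005 -0.204] F [-1.4  1.2  3.8] w 0.0
tool shift units (if aligned) [-2.06 -2.21 -3.49]
f,a [0] [0.052 0.184] [-0.  0.]
f,a [1] [-0.055  0.181] [-0.  0.]
f,a [0, 1] [-0.01   0.192] [ 2.71 -1.53  1.33 -2.43]
[np.int32(30), np.int32(43)]
```

```bash
python3 -m creep '{"claw":[0,0,0,0,0,0,0,0,0],"translation":[[0,-0.6,0],[0,-0.6,0],[-0.7,0,0],[-0.8,0,0],[-0.8,0,0],[-0.2,0.7,0],[0,0.8,0],[0,0.8,0],[0,0,0]],"twist":[[0.2,0,0.1],[0,0,0.1],[0,0,0],[0,0,0],[0,0,0],[0,0,0],[0,0,0],[0,0,0],[0,0,0]]}'
python3 -c "
from h import *
status((-.032,-.039,.19))
stick()"
```

```text
time_s: 7.2
tool_pos: [0.4635, -0.1871, 0.1857]
tool_rot: [-3.109, 0.002, -0.22]
contact_force: [0.8, 0.1, -0.3]
width: 0.0
t 7.2 sel-local [-0.0773 -0.0389  0.1857] rot [-3.109e+00  2.000e-03 -2.200e-01] F [ 0.8  0.1 -0.3] w 0.0
tool shift units (if aligned) [ 1.51  0.   -0.14]Traceback (most recent call last):
  File "<string>", line 4, in <module>
    stick()
    ~~~~~^^
  File "h.py", line 28, in stick
    k=[blob(s,3,16,(205,140,265,195)),blob(t,3,16,(280,175,335,215))]
                                      ~~~~^^^^^^^^^^^^^^^^^^^^^^^^^^
  File "h.py", line 14, in blob
    i=1+np.argmax(st[1:,4]); return c[i],st[i,4]
        ~~~~~~~~~^^^^^^^^^^
    return _wrapfunc(a, 'argmax', axis=axis, out=out, **kwds)
    return bound(*args, **kwds)
ValueError: attempt to get argmax of an empty sequence
```

```bash
cat >> h.py <<'E'
def stick1():
    s=grab_frame("scene"); b=blob(s,3,16,(190,130,265,205))
    def kn(p): f_,a=p; return pt(SEL,[.2*np.sin(f_),-.2*np.sin(a)*np.cos(f_),.02+.2*np.cos(a)*np.cos(f_)])[0]
    print("scene f,a",least_squares(lambda p:proj(s,kn(p))[0]-b[0],[0,.2]).x.round(3),b)
    return s
E
python3 -c "
from h import *
stick1()"
python3 -m creep '{"claw":[0,0,0,0],"translation":[[0.6,0,0],[0.6,0,0],[0.2,0,0],[0,0,0]],"twist":[[-0.35,0,0],[0,0,0],[0,0,0],[0,0,0]]}'
python3 -c "
from h import *
status((.026,-.039,.19))
stick1()"
```

```text
scene f,a [-0.001  0.164] (array([226.85393258, 147.88764045]), np.int32(89))
time_s: 7.68
tool_pos: [0.5079, -0.1904, 0.1859]
tool_rot: [-3.138, 0.001, -0.215]
contact_force: [-0.9, 0.3, 0.1]
width: 0.003
t 7.68 sel-local [-0.0332 -0.0325  0.1859] rot [-3.138e+00  1.000e-03 -2.150e-01] F [-0.9  0.3  0.1] w 0.0
tool shift units (if aligned) [ 1.97  0.22 -0.14]
scene f,a [-0.001  0.164] (array([226.85393258, 147.88764045]), np.int32(89))
```

```bash
python3 -m creep '{"claw":[0,0,0,0],"translation":[[0.25,0,0],[0.25,0,0],[0.25,0,0],[0,0,0]],"twist":[[0,0,0],[0,0,0],[0,0,0],[0,0,0]]}'
python3 -c "
from h import *
status((.026,-.039,.19))
stick1()"
```

```text
time_s: 8.07
tool_pos: [0.5288, -0.1946, 0.1866]
tool_rot: [-3.138, 0.005, -0.215]
contact_force: [-1.8, -0.4, 0.9]
width: 0.001
t 8.07 sel-local [-0.0119 -0.0321  0.1866] rot [-3.138  0.005 -0.215] F [-1.8 -0.4  0.9] w 0.0
tool shift units (if aligned) [ 1.26  0.23 -0.11]
scene f,a [0.098 0.164] (array([222.13333333, 150.16666667]), np.int32(90))
```

```bash
python3 -m creep '{"claw":[0,0,0,0,0,0],"translation":[[0.25,0,0],[0.25,0,0],[0.25,0,0],[0.25,0,0],[0.2,0,0],[0,0,0]],"twist":[[0,0,0],[0,0,0],[0,0,0],[0,0,0],[0,0,0],[0,0,0]]}'
python3 -c "
from h import *
status((.026,-.039,.19))
stick1()"
```

```text
time_s: 8.62
tool_pos: [0.5659, -0.2029, 0.1845]
tool_rot: [-3.137, 0.009, -0.216]
contact_force: [-2.2, 0.1, 1.3]
width: 0.005
t 8.62 sel-local [ 0.0261 -0.0321  0.1845] rot [-3.137  0.009 -0.216] F [-2.2  0.1  1.3] w 0.01
tool shift units (if aligned) [-0.    0.23 -0.18]
scene f,a [0.283 0.166] (array([213.59090909, 155.44318182]), np.int32(88))
```

```bash
python3 -m creep '{"claw":[0,0,0],"translation":[[0.12,0,0],[0.12,0,0],[0,0,0]],"twist":[[0,0,0],[0,0,0],[0,0,0]]}'
python3 -c "
from h import *
status((.026,-.039,.19))
stick1()"
```

```text
time_s: 8.92
tool_pos: [0.5704, -0.2038, 0.1844]
tool_rot: [-3.137, 0.016, -0.216]
contact_force: [-5.6, 0.8, 1.7]
width: 0.002
t 8.92 sel-local [ 0.0307 -0.032   0.1844] rot [-3.137  0.016 -0.216] F [-5.6  0.8  1.7] w 0.0
tool shift units (if aligned) [-0.16  0.23 -0.19]
scene f,a [0.308 0.17 ] (array([212.40909091, 156.15909091]), np.int32(88))
```

```bash
python3 -m creep '{"claw":[0,0,0],"translation":[[0.15,0,0],[0.1,0,0],[0,0,0]],"twist":[[0,0,0],[0,0,0],[0,0,0]]}'
python3 -c "
from h import *
status((-.03,-.032,.19))
stick1()"
python3 -m creep '{"claw":[0,0,0,0],"translation":[[-0.5,0,0],[-0.7,0,0],[-0.7,0,0],[0,0,0]],"twist":[[0,0,0],[0,0,0],[0,0,0],[0,0,0]]}'
python3 -c "
from h import *
status((-.05,-.032,.32))
stick1()"
```

```text
time_s: 9.22
tool_pos: [0.5701, -0.2038, 0.1846]
tool_rot: [-3.137, 0.035, -0.218]
contact_force: [-4.3, 0.4, 1.8]
width: -0.001
t 9.22 sel-local [ 0.0304 -0.0321  0.1846] rot [-3.137  0.035 -0.218] F [-4.3  0.4  1.8] w -0.0
tool shift units (if aligned) [-2.01 -0.   -0.18]
scene f,a [0.312 0.172] (array([212.17777778, 156.26666667]), np.int32(90))
time_s: 9.6
tool_pos: [0.5153, -0.1913, 0.1868]
tool_rot: [-3.136, 0.03, -0.217]
contact_force: [-0.0, -0.4, -0.5]
width: -0.002
t 9.6 sel-local [-0.0259 -0.0317  0.1868] rot [-3.136  0.03  -0.217] F [-0.  -0.4 -0.5] w -0.0
tool shift units (if aligned) [-0.8   0.01 -4.44]
scene f,a [0.312 0.172] (array([212.17777778, 156.26666667]), np.int32(90))
```

```bash
python3 -m creep '{"claw":[0,0,0,0,0,0],"translation":[[-0.5,0,-0.3],[-0.3,-0.5,-0.8],[0,-0.9,-0.9],[0,-0.9,-0.9],[0,-0.9,-0.5],[0,0,0]],"twist":[[0,0.1,0],[0,0.1,0],[0,0.1,0],[0,0,0],[0,0,0],[0,0,0]]}'
python3 - <<'E'
from h import *
status()
s,t=grab_frame("scene"),grab_frame("top")
g=[blob(s,40,90,(315,220,340,240),100,60),blob(t,40,90,(180,212,198,228),100,60)]
r=[blob(s,170,180,(300,200,325,225),120,80),blob(t,170,180,(203,215,222,235),120,80)]
print(g,r)
m=lambda p:np.concatenate([proj(f,pt(p,[-.03,y,.072]))[0]-b[i][0] for b,y in((g,.042),(r,-.042)) for i,f in((0,s),(1,t))])
q=least_squares(m,[.5,.2,-.2]);print(q.x,q.fun.round(2),"key",pt(q.x,[-.03,.042,.073]))
for i,f in((0,s),(1,t)): print(least_squares(lambda X:proj(f,[*X,.072])[0]-g[i][0],[.46,.23]).x)
a=s['pixels'][110:290,180:360,::-1]; b=t['pixels'][140:320,150:350,::-1]
cv2.imwrite('pics/c2.png',cv2.resize(np.hstack([a,b]),None,fx=2.1,fy=2.1,interpolation=cv2.INTER_CUBIC))
E
```

```text
time_s: 10.15
tool_pos: [0.5188, -0.0916, 0.2928]
tool_rot: [-3.133, -0.004, -0.221]
contact_force: [0.4, 0.4, 0.8]
width: 0.001
t 10.15 sel-local [-0.0441  0.0664  0.2928] rot [-3.133 -0.004 -0.221] F [0.4 0.4 0.8] w 0.0
[(array([328.10810811, 228.86486486]), np.int32(37)), (array([188.74509804, 220.07843137]), np.int32(51))] [(array([312., 211.]), np.int32(5)), (array([211.5       , 221.66666667]), np.int32(6))]
[ 0.48803409  0.19698921 -0.08361514] [ 0.19  0.03  0.46 -0.04 -0.24  2.98  1.1   1.89] key [[0.46164664 0.24134801 0.073     ]]
[0.46204681 0.24079155]
[0.46138256 0.24297914]
```

View pics/c2.png

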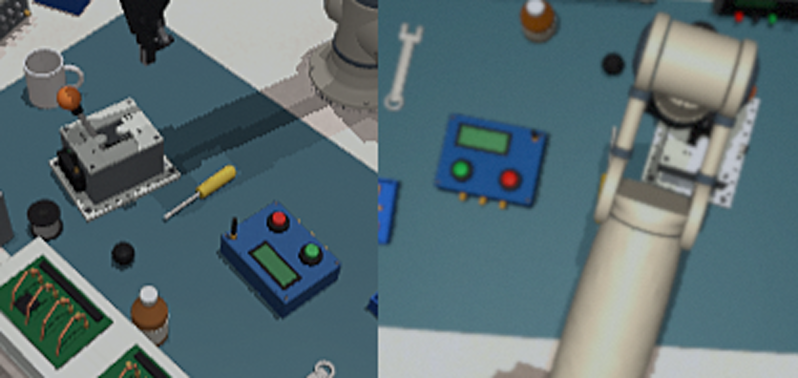

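The stick leans fully into the far-right slot, at about (68,97) in the left panel. The green key, at about (312,252) left and (460,170) right, maps to (0.462, 0.242). I'll move above it.

```bash
python3 -m creep '{"claw":[0,0,0,0,0,0,0,0,0,0,0,0,0],"translation":[[-0.36,-0.87,0],[-0.36,-0.87,0],[-0.36,-0.87,0],[-0.36,-0.87,0],[-0.36,-0.87,0],[-0.36,-0.87,0.1],[-0.36,-0.87,0.2],[-0.36,-0.87,0.3],[-0.36,-0.87,0.3],[-0.36,-0.87,0.3],[-0.36,-0.87,0.3],[-0.36,-0.87,0.3],[0,0,0]],"twist":[[0,0,0],[0,0,0],[0,0,0],[0,0,0],[0,0,0],[0,0,0],[0,0,0],[0,0,0],[0,0,0],[0,0,0],[0,0,0],[0,0,0],[0,0,0]]}'
cat >> h.py <<'E'
def key(z):
    from scipy.spatial.transform import Rotation as R
    st=read_state(); M=R.from_euler("xyz",st["tool_rot"]).as_matrix()
    print(st["time_s"],st["tool_pos"].round(4),st["tool_rot"].round(3),st["contact_force"].round(1),"units",(M.T@(np.array([.4617,.242,z])-st["tool_pos"])/.03).round(2))
E
python3 -c "
from h import *
key(.1)"
```

```text
time_s: 11.33
tool_pos: [0.4662, 0.2391, 0.2118]
tool_rot: [3.134, 0.019, -0.246]
contact_force: [-0.2, 0.3, -0.6]
width: 0.001
11.3333 [0.4662 0.2391 0.2118] [ 3.134  0.019 -0.246] [-0.2  0.3 -0.6] units [-0.1  -0.08  3.73]
```

```bash
python3 -m creep '{"claw":[0,0,0,0,0,0,0,0],"translation":[[-0.1,-0.08,0.7],[0,0,0.7],[0,0,0.7],[0,0,0.7],[0,0,0.4],[0,0,0.3],[0,0,0.1],[0,0,0]],"twist":[[0,0.2,0],[0,0,0],[0,0,0],[0,0,0],[0,0,0],[0,0,0],[0,0,0],[0,0,0]]}'
python3 - <<'E'
from h import *
key(.075)
s,t=grab_frame("scene"),grab_frame("top")
a=s['pixels'][170:290,260:380,::-1]; b=t['pixels'][150:270,140:260,::-1]
cv2.imwrite('pics/c3.png',cv2.resize(np.hstack([a,b]),None,fx=3.3,fy=3.3,interpolation=cv2.INTER_CUBIC))
E
```

```text
time_s: 12.0
tool_pos: [0.4649, 0.2345, 0.0894]
tool_rot: [3.125, 0.008, -0.25]
contact_force: [-0.1, 0.4, 0.6]
width: 0.001
12.0 [0.4649 0.2345 0.0894] [ 3.125  0.008 -0.25 ] [-0.1  0.4  0.6] units [-0.16 -0.22  0.48]
```

View pics/c3.png

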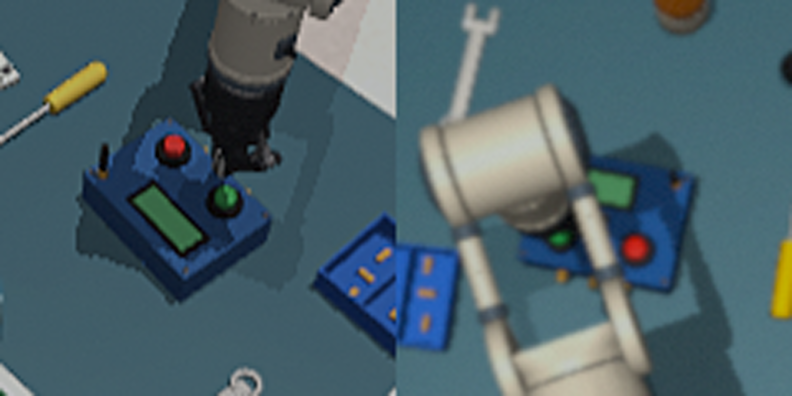

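The tip hangs just above the green key at (225,195) left, a few mm off it as the readout says. I'll correct that and press.

```bash
python3 -m creep '{"claw":[0,0,0,0,0],"translation":[[-0.16,-0.22,0],[0,0,0.2],[0,0,0.2],[0,0,0.1],[0,0,0]],"twist":[[0,0,0],[0,0,0],[0,0,0],[0,0,0],[0,0,0]]}'
python3 -c "
from h import *
key(.067)"
```

```text
time_s: 12.52
tool_pos: [0.4644, 0.2446, 0.0795]
tool_rot: [3.131, -0.0, -0.249]
contact_force: [-0.0, 0.1, 0.2]
width: -0.003
12.5167 [0.4644 0.2446 0.0795] [ 3.131 -0.    -0.249] [-0.   0.1  0.2] units [-0.07  0.1   0.42]
```

```bash
python3 -m creep '{"claw":[0,0,0,0,0],"translation":[[-0.07,0.08,0.1],[0,0,0.15],[0,0,0.15],[0,0,0.1],[0,0,0]],"twist":[[0,0,0],[0,0,0],[0,0,0],[0,0,0],[0,0,0]]}'
python3 -c "
from h import *
key(.067)"
```

```text
time_s: 12.93
tool_pos: [0.4613, 0.2425, 0.0629]
tool_rot: [3.131, -0.0, -0.249]
contact_force: [0.3, 0.2, -0.1]
width: 0.003
12.9333 [0.4613 0.2425 0.0629] [ 3.131 -0.    -0.249] [ 0.3  0.2 -0.1] units [ 0.02  0.01 -0.14]
```

```bash
python3 - <<'E'
from h import *
for i in range(3): key(.067)
s,t=grab_frame("scene"),grab_frame("top")
a=s['pixels'][190:260,280:350,::-1]; b=t['pixels'][180:250,150:220,::-1]
cv2.imwrite('pics/c4.png',cv2.resize(np.hstack([a,b]),None,fx=5.7,fy=5.7,interpolation=cv2.INTER_CUBIC))
E
```

```text
12.9333 [0.4613 0.2425 0.0629] [ 3.131 -0.    -0.249] [ 0.3  0.2 -0.1] units [ 0.02  0.01 -0.14]
12.9333 [0.4613 0.2425 0.0629] [ 3.131 -0.    -0.249] [ 0.3  0.2 -0.1] units [ 0.02  0.01 -0.14]
12.9333 [0.4613 0.2425 0.0629] [ 3.131 -0.    -0.249] [ 0.3  0.2 -0.1] units [ 0.02  0.01 -0.14]
```

View pics/c4.png

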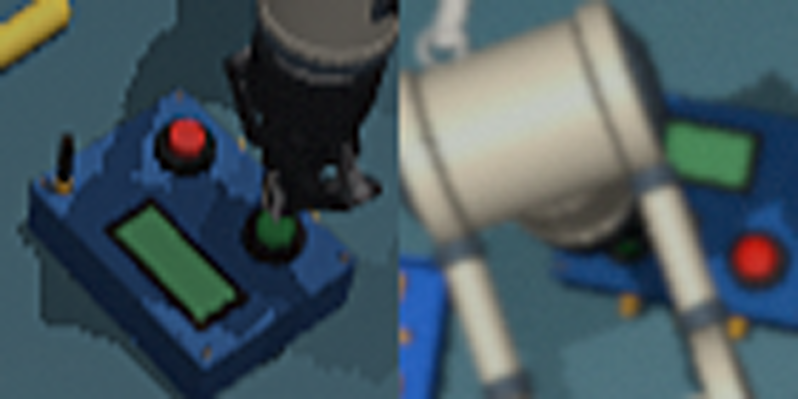

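```bash
python3 - <<'E'
from h import *
s,t=grab_frame("scene"),grab_frame("top")
p=read_state()["tool_pos"]
c=lambda P:((proj(s,P)[0]-[280,190]+.5)*5.7-.5).round(),((proj(t,P)[0]-[150,180]+.5)*5.7-.5).round()
c=lambda P:[((proj(f,P)[0]-o+.5)*5.7-.5).round() for f,o in((s,[280,190]),(t,[150,180]))]
print("tcp",c(p),"up19",c(p+[0,0,.019]),"keytop",c([.4617,.242,.073]),"+x10",c(p+[.01,0,0]),"+y10",c(p+[0,.01,0]))
for n,b in (("g",blob(s,40,90,(315,220,340,240),100,40)),): print(n,((b[0]-[280,190]+.5)*5.7-.5).round(),b)
E
```

```text
Traceback (most recent call last):
NameError: name 'P' is not defined. Did you mean: 'p'?
```

```bash
python3 - <<'E'
from h import *
s,t=grab_frame("scene"),grab_frame("top")
p=read_state()["tool_pos"]
c=lambda P:[((proj(f,P)[0]-o+.5)*5.7-.5).round() for f,o in((s,[280,190]),(t,[150,180]))]
print(read_state()["time_s"],"tcp",c(p),"up19",c(p+[0,0,.019]),"keytop",c([.4617,.242,.073]),"+x10",c(p+[.01,0,0]),"+y10",c(p+[0,.01,0]))
b=blob(s,40,90,(315,220,340,240),100,40); print(((b[0]-[280,190]+.5)*5.7-.5).round(),b)
E
```

```text
13.2333 tcp [array([278., 232.]), array([225., 232.])] up19 [array([281., 216.]), array([221., 227.])] keytop [array([279., 224.]), array([225., 230.])] +x10 [array([267., 242.]), array([227., 216.])] +y10 [array([290., 242.]), array([209., 231.])]
[275. 229.] (array([327.84375, 229.8125 ]), np.int32(32))
```

```bash
python3 - <<'E'
from h import *
s=grab_frame("scene")
print("c1 pred",proj(s,[.5512,-.1579,.1964]),"seen 230.8,158; c2 pred",proj(s,[.5188,-.0916,.2928]),"seen 251.4,138.6; c3 pred",(proj(s,[.4649,.2345,.0894])-[260,170])*3.3)
print(read_state()["joint_efforts"], read_state()["contact_force"])
im=s['pixels'][215:250,305:350,::-1]
cv2.imwrite('pics/c5.png',cv2.resize(im,None,fx=16,fy=16,interpolation=cv2.INTER_NEAREST))
E
```

```text
c1 pred [[232.18999956 159.04892452]] seen 230.8,158; c2 pred [[250.4995503  145.07955841]] seen 251.4,138.6; c3 pred [[220.48737136 183.3092051 ]]
[-4.86856516e-03 -3.69346726e+01 -4.12681961e+01 -4.46854834e-02
  2.52812641e-02 -7.50089868e-06] [0.78870379 0.43963291 0.26820277]
```

View pics/c5.png

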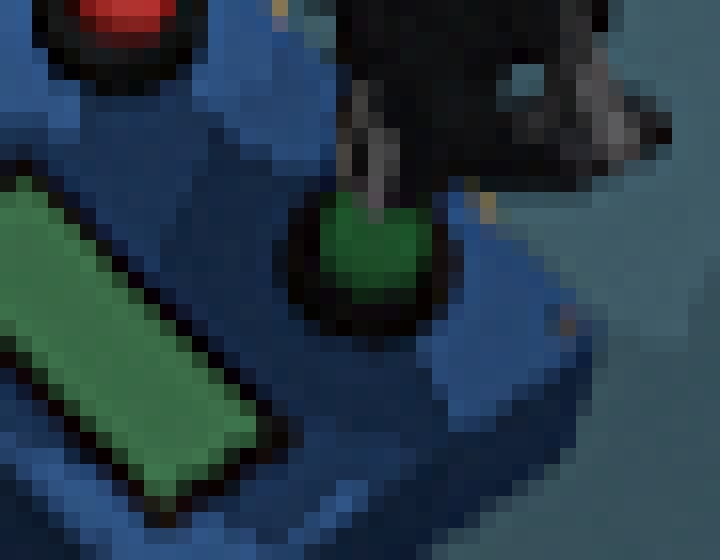

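```bash
python3 -m creep '{"claw":[0,0],"translation":[[0,0,0.12],[0,0,0]],"twist":[[0,0,0],[0,0,0]]}'; python3 -m creep '{"claw":[0,0],"translation":[[0,0,0.12],[0,0,0]],"twist":[[0,0,0],[0,0,0]]}'
```

```text
time_s: 13.45
tool_pos: [0.4622, 0.2429, 0.0609]
tool_rot: [3.133, -0.002, -0.249]
contact_force: [0.5, 0.4, -0.5]
width: 0.002
time_s: 13.62
tool_pos: [0.4622, 0.2429, 0.0569]
tool_rot: [3.133, -0.003, -0.249]
contact_force: [0.5, -0.0, -1.4]
width: -0.002
```

```bash
python3 - <<'E'
from h import *
s=grab_frame("scene"); st=read_state(); print(st["time_s"],st["tool_pos"],st["contact_force"],st["joints"].round(4))
im=s['pixels'][195:250,295:365,::-1]
cv2.imwrite('pics/c6.png',cv2.resize(im,None,fx=10,fy=10,interpolation=cv2.INTER_NEAREST))
for z in (.057,.065,.073,.08,.09): print(z,((proj(s,[.4622,.2429,z])[0]-[295,195]+.5)*10).round())
E
```

```text
13.6667 [0.4624603  0.24294325 0.05737046] [0.07440897 0.33661322 0.18290388] [ 0.4244 -0.0949  1.6732 -0.0082  1.566   2.2439]
0.057 [335. 371.]
0.065 [338. 358.]
0.073 [341. 346.]
0.08 [343. 335.]
0.09 [347. 319.]
```

View pics/c6.png

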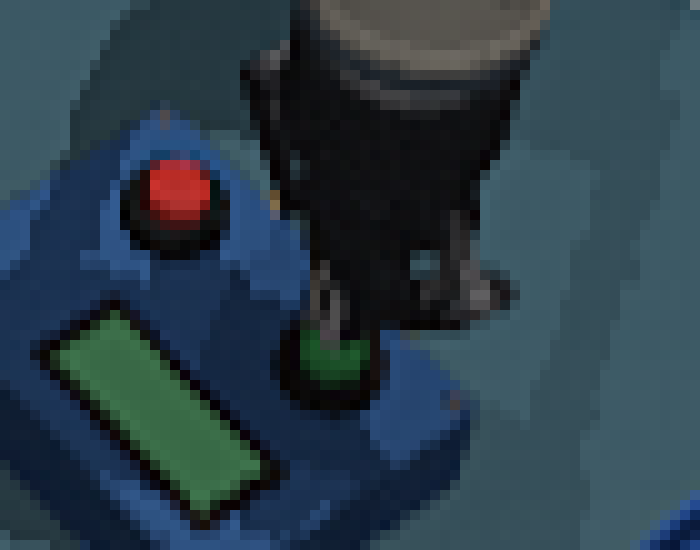

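The fingertip appears only just at the key's top, although the readout says 0.057. There is no contact force yet, so I'll keep descending in small, force-watched steps.

```bash
python3 -m creep '{"claw":[0,0],"translation":[[0,0,0.12],[0,0,0]],"twist":[[0,0,0],[0,0,0]]}'; python3 -m creep '{"claw":[0,0],"translation":[[0,0,0.12],[0,0,0]],"twist":[[0,0,0],[0,0,0]]}'
```

```text
time_s: 13.83
tool_pos: [0.4625, 0.2429, 0.0535]
tool_rot: [3.134, -0.003, -0.249]
contact_force: [0.0, -0.5, -0.5]
width: 0.002
time_s: 14.0
tool_pos: [0.4625, 0.2429, 0.0495]
tool_rot: [3.134, -0.003, -0.249]
contact_force: [0.3, 0.3, 0.1]
width: -0.001
```

```bash
python3 - <<'E'
from h import *
s=grab_frame("scene"); st=read_state(); print(st["time_s"],st["tool_pos"],st["contact_force"],st["joint_efforts"].round(2),st["ft_torque"].round(2))
im=s['pixels'][195:250,295:365,::-1]
cv2.imwrite('pics/c7.png',cv2.resize(im,None,fx=10,fy=10,interpolation=cv2.INTER_CUBIC))
E
```

```text
14.05 [0.46269378 0.24298129 0.04996934] [ 0.08729247 -0.93688436 -0.70402847] [-0.000e+00 -3.680e+01 -4.075e+01 -4.000e-02 -1.000e-02 -0.000e+00] [0.01 0.01 0.  ]
```

View pics/c7.png

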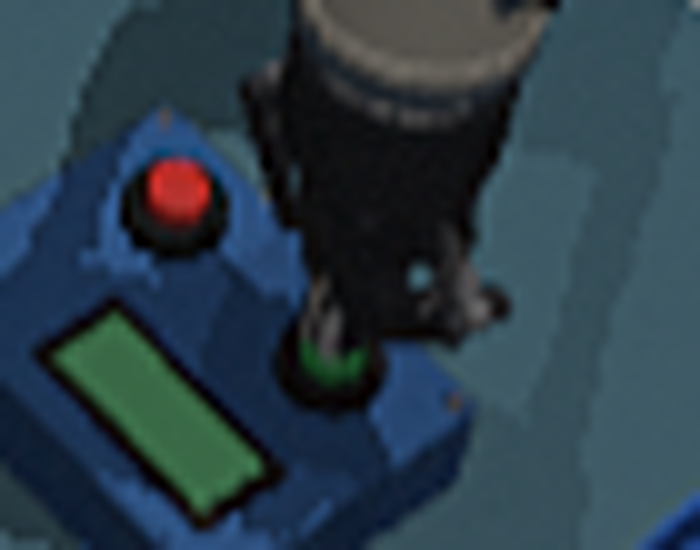

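```bash
python3 -m creep '{"claw":[0,0],"translation":[[0,0,0.12],[0,0,0]],"twist":[[0,0,0],[0,0,0]]}'; python3 -m creep '{"claw":[0,0],"translation":[[0,0,0.12],[0,0,0]],"twist":[[0,0,0],[0,0,0]]}'
```

```text
time_s: 14.22
tool_pos: [0.4631, 0.2432, 0.0466]
tool_rot: [3.135, -0.004, -0.249]
contact_force: [-1.0, -0.2, 1.6]
width: 0.001
time_s: 14.38
tool_pos: [0.4635, 0.2434, 0.0436]
tool_rot: [3.136, -0.006, -0.249]
contact_force: [-1.2, -0.8, 2.4]
width: -0.001
```

```bash
python3 -m creep '{"claw":[0,0],"translation":[[0,0,0.1],[0,0,0]],"twist":[[0,0,0],[0,0,0]]}'; python3 -m creep '{"claw":[0,0],"translation":[[0,0,0.1],[0,0,0]],"twist":[[0,0,0],[0,0,0]]}'
```

```text
time_s: 14.55
tool_pos: [0.464, 0.2436, 0.0426]
tool_rot: [3.137, -0.007, -0.249]
contact_force: [-2.2, -1.6, 3.6]
width: -0.004
time_s: 14.72
tool_pos: [0.4645, 0.2438, 0.0428]
tool_rot: [3.138, -0.009, -0.249]
contact_force: [-2.2, -0.3, 3.4]
width: -0.004
```

```bash
python3 -m creep '{"claw":[0,0],"translation":[[0,0,0.3],[0,0,0.3]],"twist":[[0,0,0],[0,0,0]]}';  python3 - <<'E'
from h import *
s,t=grab_frame("scene"),grab_frame("top"); key(.04)
im=np.hstack([s['pixels'][200:250,295:345,::-1],t['pixels'][190:240,160:210,::-1]])
cv2.imwrite('pics/c8.png',cv2.resize(im,None,fx=8,fy=8,interpolation=cv2.INTER_CUBIC))
E
```

```text
time_s: 14.88
tool_pos: [0.4659, 0.2445, 0.0408]
tool_rot: [-3.14, -0.015, -0.248]
contact_force: [-30.9, -14.2, 62.0]
width: 0.004
14.9833 [0.4658 0.2445 0.0411] [-3.14  -0.015 -0.248] [-25.5 -11.2  49.3] units [-0.11  0.11  0.03]
```

View pics/c8.png

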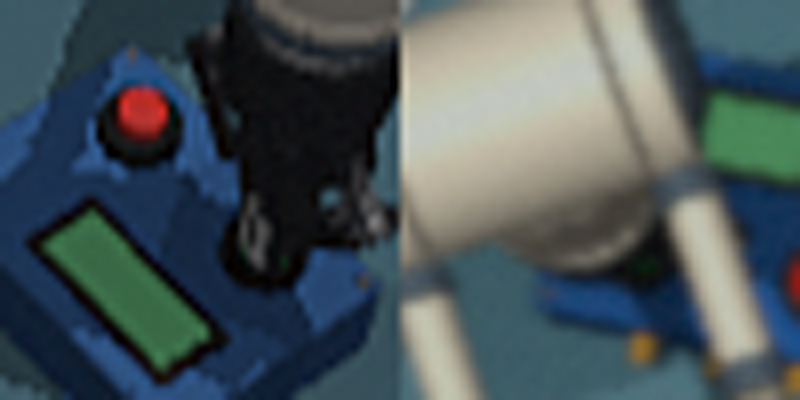

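The force jumped to about 60 N against a hard stop, and the fingertip now covers the key in the scene view at about (255,250), so it bottomed. I'll release and back off.

```bash
python3 -m creep '{"claw":[0,0,0,0,0,0,0,0],"translation":[[0,0,-0.2],[0,0,-0.4],[0,0,-0.7],[0,0,-0.8],[0,0,-0.8],[0,0,-0.8],[0,0,-0.8],[0,0,0]],"twist":[[0,0,0],[0,0,0],[0,0,0],[0,0,0],[0,0,0],[0,0,0],[0,0,0],[0,0,0]]}';  python3 - <<'E'
from h import *
s,t=grab_frame("scene"),grab_frame("top"); key(.1)
print(blob(s,40,90,(315,220,340,240),100,40))
im=np.hstack([s['pixels'][110:260,190:360,::-1],t['pixels'][150:300,150:330,::-1]])
cv2.imwrite('pics/c9.png',cv2.resize(im,None,fx=2.28,fy=2.28,interpolation=cv2.INTER_CUBIC))
stick1()
E
```

```text
time_s: 15.65
tool_pos: [0.4625, 0.2442, 0.1854]
tool_rot: [-3.139, -0.017, -0.248]
contact_force: [-0.0, -0.1, 0.7]
width: -0.001
15.75 [0.4614 0.2437 0.1807] [ 3.14  -0.013 -0.248] [ 0.5 -0.1 -1.4] units [-0.01  0.05  2.69]
(array([328.        , 229.14634146]), np.int32(41))
scene f,a [0.31  0.175] (array([212.17391304, 156.11956522]), np.int32(92))
```

View pics/c9.png

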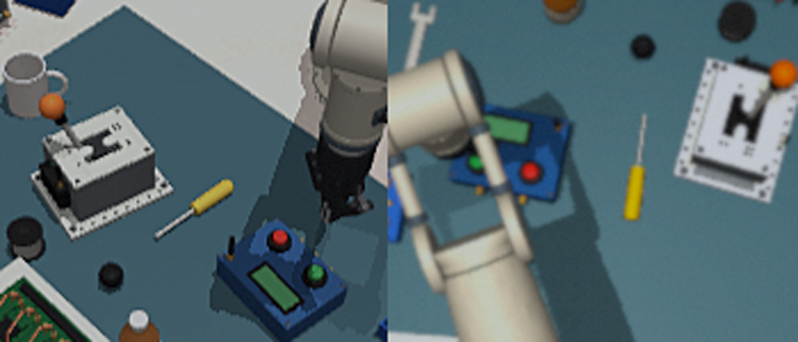

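```bash
python3 - <<'E'
from h import *
s=grab_frame("scene"); p=read_state()["tool_pos"]
print("pred tip",proj(s,p)[0].round(1),"+26mm",proj(s,p+[0,0,.026])[0].round(1))
from scipy.spatial.transform import Rotation as R
M=R.from_euler("xyz",read_state()["tool_rot"]).as_matrix()
print("footprint",proj(s,[p+M@[a*.011,b*.0145,0] for a,b in((1,1),(1,-1),(-1,-1),(-1,1))]).round(1).tolist())
g=cv2.cvtColor(s["pixels"],cv2.COLOR_RGB2GRAY)
for r in range(192,222): print(r,' '.join(f"{v:3d}" for v in g[r,318:352]))
E
```

```text
pred tip [332.9 211.6] +26mm [334. 207.]
footprint [[327.7, 209.8], [332.9, 216.0], [338.2, 213.3], [333.0, 207.2]]
192  53  51  53  53  51  52  52  53  57  27   9  19  15  19  17  18  12  17  15  20  23  19  17  14  12  19  17  17  27  40  11  32  76  73
193  53  51  52  51  51  53  51  52  53  50  13  14  13  14  20  19  12  12  14  21  16  14  15  15  15  16  21  19  32  47   7  21  76  73
194  51  53  50  53  51  53  53  51  53  56  34  29  20  11  13  15  18  14  12  15  14  17  12  14  15  12  20  17  33  46  18  50  75  72
195  53  52  51  53  51  52  52  52  52  53  50  52  31  12  14  18  15  14  15  15  14  14  14  15  13  14  17  19  31  47  34  70  74  71
196  52  52  51  52  52  53  52  51  52  52  53  55  36  10  18  15  17  15  17  18  17  13  14  12  10   6   7  18  33  45  66  75  73  74
197  52  52  52  52  51  52  52  53  51  51  54  55  34  17  12  15  15  15  12  15  16  13  14  13  20  60  70  29  36  39  76  74  74  74
198  50  51  53  52  51  52  51  52  53  52  52  54  48   9  11  15   7  15  18  15  16  14  14  10  55  81  70  30  31  67  75  75  65  65
199 
[... 2515 characters left out ...]

217  79  74  74  73  74  78  40  52  54  45  36  66  62  74  71  83  83  83  83  82  83  83  82  82  81  83  83  82  83  82  83  83  83  83
218  79  74  73  73  75  80  33  47  55  38  33  77  75  73  79  84  84  82  82  82  82  83  83  82  83  84  83  83  83  83  83  82  83  82
219  77  73  74  74  75  82  30  39  48  36  64  76  73  70  85  83  83  83  83  83  82  82  81  83  82  83  83  82  83  84  82  83  83  82
220  74  72  74  76  70  56  34  36  39  33  92  72  71  70  84  84  84  83  83  83  82  82  83  82  83  82  84  83  82  83  84  83  82  83
221  73  75  66  70  48  31  36  36  36  31  90  95  71  79  84  84  82  82  84  82  83  84  83  84  82  83  83  82  84  83  83  82  84  83
```

The visible tip is at about (334.5, 207), 26 mm higher than reported. So contact at readout 0.047 was really 0.073, the key's top, and the stop at 0.041 was 6 mm lower, which is full travel. The stick is home and both keys look up, so I'll hand in.

```bash
python3 -m creep '{"claw":[0,0,0],"translation":[[0,0,-0.5],[0,0,0],[0,0,0]],"twist":[[0,0,0],[0,0,0],[0,0,0]]}'; python3 -c "
from h import *
stick()
job_done()"
```

```text
time_s: 16.1
tool_pos: [0.4586, 0.2425, 0.1872]
tool_rot: [3.132, -0.002, -0.248]
contact_force: [0.0, 0.2, -0.9]
width: 0.001
f,a [0] [0.31  0.175] [0. 0.]
f,a [1] [0.298 0.164] [-0.  0.]
f,a [0, 1] [0.305 0.168] [ 0.41  0.    0.28 -0.3 ]
[np.int32(92), np.int32(108)]
the job is handed in; nothing more can be done
```

I pushed the stick into third with the outside of the shut fingers, then pressed and released the green key, and handed the job in at 16.1 s. The stick was already about at neutral in the left leg, so I pushed it straight across and then forward until it stopped.

**Last checks:**
- **Stick:** both cameras together give fore 0.305 rad and across 0.168 rad, so it is home in third. The two cameras differ by about 0.01 rad.
- **Fourth slot:** the fore lean was near 0 just before and just after the crossing, so the stick did not dip into fourth. During the push the knob was half hidden, and the two views then disagreed by about 0.1 rad.
- **Green key:** its depth was never read directly. The force rose to about 4 N over roughly 6 mm, then hit a hard stop at about 62 N up and 69 N in all. After release it looked up again in the scene picture.
- **Red key and loose things:** the fingers stayed clear of them. In the last picture the red key was up and the loose things in view stood where they had been.
- **Robot:** it was clear of everything at the end, with about 1 N measured, which is noise.

**What disagreed:** the reported tool height was about 26 mm lower than the fingertip in the picture. I found the key by force instead of trusting the readout. With that offset, contact and bottom work out at 73 mm and 67 mm above the bench, which matches the key's stated top and travel.

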